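# Hang the red-handled turner between its neighbours

## Robot

A 6-joint arm with a two-finger parallel gripper is mounted at the origin on a cart in front of the work surface, level with it; the furniture and walls round the work are solid. World frame = base frame: x ahead of the robot, y to its left, z up, the work surface at z = 0. Lengths are in m, angles in rad, forces in N, time in s.
With the tool pointing down it reaches from about 0.25 to 0.775 m from the base axis. Payload 4 kg.
Tool frame: the origin (TCP) lies midway between the tips of the shut fingers; the grasp point (between the pads) lies 19 mm behind it (robot.hold_point_z is the distance from the TCP to the grasp point, in m); z points along the fingers, y is the line along which they close (so a half turn about z gives the same grasp; the last joint's range is limited). The gripper opens to 94 mm and grips with 3 to 60 N. Pads are 16 mm wide; open, the fingers measure 119 mm over their backs; the gripper's body (75 mm by 177 mm) begins 78 mm behind the grasp point.
Start: joints at [1.048, 0.087, 1.371, -0, 1.684, -0.103], TCP at [0.224, 0.502, 0.206] pointing down, gripper open.
Joint ranges: [-3.1, 3.1], [-0.76, 2.03], [0.27, 2.55], [-1.08, 4.22], [0.17, 2.65], [-2.57, 2.57]. Speed limits (rad/s): [2.79, 2.79, 3.14, 3.14, 3.14, 3.14].

## Interface

Orientations are given as [roll, pitch, yaw] about the fixed x, y, z axes, in that order (R = Rz(yaw) Ry(pitch) Rx(roll)).
In Python, from bench import readout, imaging, robot gives the robot as it stands.
- The arm moves only by the tool carry_out, never from a script. Its argument "motion" is text: rows parted by semicolons, each of 7 numbers parted by spaces: the shift along the tool's x, y, z each as a share of 200 mm, from -1 to 1, then the turn, a rotation vector about the tool's x, y, z each as a share of 120 degrees, from -1 to 1, then the opening, from 0 (shut) to 1 (fully open). A call has 1 to 12 rows; each row shifts and turns the commanded pose from where the row before left it, along the tool's axes as they then stand; what a row does not reach is not made up. A row lasts 1/8 s, in which the tool goes at most 62.5 mm and 10.7 degrees, less where a joint would pass 70% of its speed; a pose out of reach is approached as far as the arm can. A call with a number of a shift or a turn outside -1 to 1 is refused whole. A call with a gripper value outside its range is refused whole. The fingers move at their own pace and stop on an object; the grip force is fixed at half the most. Time passes only in rows, so rows that do not move let the fingers close. It gives the time, the measured TCP pose, the force, the opening and the grip force at its end, in the units of the state.
- readout.get_obs(): the state, without advancing time (a new reading comes with each control period).
- imaging.snapshot(name): name is "scene" or "top" or "wrist"; returns a dict with "pixels" (384x512x3 uint8, red, green, blue), "fx", "fy", "cx", "cy" (pixels), "dist_coeffs" ([k1, k2, p1, p2, k3] as OpenCV has them; the pictures are not rectified), "R" (3x3) and "t" (3): a world point X has camera coordinates R X + t. Camera axes: x right, y down, z forward; pixel columns grow to the right and rows downward; lengths in m; the calibration is good to about 2 mm. A picture is of the moment at which its call begins. There is no depth.
- robot.close_job(): hands the job in; it is judged then, once.
The state is a dict: "time": time; "joint_positions": joint angles; "qvel": joint speeds; "joint_torque": joint torques, N m; "tool_pos": TCP position; "ee_rot": TCP orientation; "wrist_force": force on the tool from outside, world axes, zero at the start; "wrist_torque": the same for the moment, N m; "width": finger opening in m; "finger_force": force on a finger pad.
Only numpy, scipy, OpenCV 4.12 (cv2) and the standard library are available. Lean on these libraries where they do the work, as an engineer would, in place of code of your own. Each camera call takes 0.05 s, during which the arm holds its last target. There are 200 camera calls.

## Task

Lift the small red-handled turner out of the white drying stand, lower it gently between the two utensils hanging on the rack until its hook sits right down on the rail in the groove of the yellow saddle, its hook tip on the far side, and only then let go. Leave the two neighbours hanging where they are, and do not disturb the tin, the onion or the glasses case.

Things in the scene. Friction and masses are not known exactly. Their poses are not given: they have to be found in the camera images.
- rack: Fixed utensil rack: wooden foot 120 x 320 mm, 16 mm high, dark uprights at y = +-145 mm, round steel rail 10 mm thick along y at x = 0, its top 200 mm up. Origin: worktop level, under the rail's middle. x points away from the robot (yaw up to 0.2 rad). A yellow saddle is clamped on the rail between the neighbours; ordinary forces do not shift it.
- rail_mid (a point): Middle of the rail's top. NOT the groove: the saddle's groove centre is up to 12 mm off along the rack's y, unreported: see or feel for it. Saddle: two blocks, 12 mm in x, 14 in y, tops 7 mm above the rail's top, bottoms 12 below it, and between them an 18 mm groove floored by the bare rail (2 mm play each side of a hook). A hook on a block stands 7 mm too high.
- red_turner: Loose turner to hang, 0.10 to 0.17 kg. Origin: middle of the underside of its hook's bridge, which rests on the rail. z up the handle, x from handle to hook tip, y across. Head 56 mm wide in y, x 4 to 8, z -145 to -89 mm. Handle strip x -17 to -11, y +-7, z -74 to +8; neck bends from it back to the head. Starts upright in the stand, leaning up to 0.12 rad.
- red_grip (a point): Middle of the turner's red grip block (16 x 14 x 50 mm in the turner's x, y, z; block z +8 to +58 mm above the turner's origin). Site at turner x -8, y 0, z +36 mm; axes as the turner's.
- red_tip (a point): Lower end of the turner's hook tip, at turner x +12, y 0, z -30 mm. Hook: bridge x -14 to 14, z 0 to 5; tip x 10 to 14, z -30 to 0; both 14 mm wide in y. The channel between handle strip and tip is 21 mm wide (x -11 to +10), open below.
- stand: Fixed white ceramic drying stand, 64 x 86 x 54 mm, origin at the middle of its underside; three slots, each 8 mm wide in x and 62 mm in y, floors 8 mm up. The turner stands in the middle slot, its x along the stand's x (away from the robot within 0.5 rad), its origin about 153 mm above the worktop.
- left_turner: Loose turner with black grip block and a head 76 mm wide (y), z -145 to -89 mm, hanging on the rail on the +y side, 84 to 88 mm from the middle; 0.13 kg. Same hook, handle, origin and axes as the red turner.
- right_skimmer: Loose skimmer with black grip block and a round head of 76 mm diameter (z -145 to -69 mm), hanging on the rail on the -y side, 84 to 88 mm from the middle; 0.13 kg. Same hook, handle, origin and axes as the red turner.
- tin: Bystander: loose food tin, 75 mm diameter, 110 mm high, behind the rack. Origin at its underside.
- onion: Bystander: loose onion, about 80 mm, left behind the rack. Origin at its underside.
- case: Bystander: loose black glasses case, 55 x 150 x 30 mm, lying behind the rack, its length about along y. Origin at its underside.

How it is judged:
By the outcome, as a careful person would: the job done as asked, in the order asked, and still so for the second after the job is handed in, with the robot touching nothing.
It also fails if it takes over 61 s, if anything falls off the work surface, if the arm or the gripper's body presses on something with over 40 N, if the wrist force passes 120 N, or if a joint passes its speed limit or range.

## Working session

There is one attempt and no reset: what is moved stays moved. The work goes in short steps, Python scripts to look and compute and a tool call to move; the robot and the scene stay as the last step left them, time stands still between calls to the robot, and variables do not carry over. Pictures are saved under pics/ and viewed, at most 10 in all, crops included, and the job is handed in when it is done.

Besides the shell and the picture viewer there is one more tool, called after ">>>" by a JSON object that holds its "name" and its "arguments". carry_out: Moves the arm, as the interface text tells. Its arguments: {"type":"object","properties":{"motion":{"type":"string"}},"required":["motion"]}

```bash
mkdir -p pics; cat > h.py <<'E'
import numpy as np, cv2, pickle
from bench import readout, imaging, robot
from scipy.spatial.transform import Rotation as Ro
def snap(n,f):
    s=imaging.snapshot(n); pickle.dump(s,open(f'pics/{f}.pkl','wb'))
    cv2.imwrite(f'pics/{f}.png',cv2.cvtColor(s['pixels'],cv2.COLOR_RGB2BGR)); return s
def load(f): return pickle.load(open(f'pics/{f}.pkl','rb'))
def K(s): return np.array([[s['fx'],0,s['cx']],[0,s['fy'],s['cy']],[0,0,1.]]),np.array(s['dist_coeffs'],float)
def ray(s,uv):
    k,d=K(s); p=cv2.undistortPoints(np.array([[uv]],float),k,d)[0,0]
    R=np.array(s['R']); v=R.T@np.array([p[0],p[1],1]); return -R.T@np.array(s['t']),v/np.linalg.norm(v)
def tri(*su):
    A=0;b=0
    for s,uv in su:
        o,v=ray(s,uv); P=np.eye(3)-np.outer(v,v); A=A+P; b=b+P@o
    X=np.linalg.solve(A,b); return X,[np.linalg.norm((np.eye(3)-np.outer(v,v))@(X-o)) for o,v in [ray(s,u) for s,u in su]]
def onz(s,uv,z):
    o,v=ray(s,uv); return o+v*(z-o[2])/v[2]
def proj(s,X):
    k,d=K(s); X=np.atleast_2d(np.array(X,float)); R=np.array(s['R']);return cv2.projectPoints(X,cv2.Rodrigues(R)[0],np.array(s['t'],float),k,d)[0][:,0]
E
python3 - <<'E'
from h import *
for n in ['scene','top','wrist']:
    s=snap(n,n+'0'); print(n, -np.array(s['R']).T@np.array(s['t']), np.array(s['R'])[2], s['fx'])
a=[cv2.imread(f'pics/{n}0.png') for n in ['scene','top','wrist']]
cv2.imwrite('pics/all.png',cv2.resize(np.vstack([np.hstack(a[:2]),np.hstack([a[2],a[2]*0])]),(800,600)))
o=readout.get_obs();print(o)
E
```

```text
scene [-0.07148524 -0.30163235  0.86155611] [ 0.6200642   0.35606049 -0.69910037] 475.4656289832544
top [0.41432196 0.05062562 1.14744267] [ 0.17241163 -0.00449946 -0.98501471] 458.7991489002084
wrist [0.15207639 0.5338519  0.38315142] [ 0.24923065 -0.11357347 -0.96176148] 271.620901684989
{'time': 0.15, 'joint_positions': array([ 1.04788347e+00,  8.78154928e-02,  1.37188386e+00, -1.36518139e-05,
        1.68360542e+00, -1.03067195e-01]), 'qvel': array([ 0.00058896, -0.00172345, -0.00288949, -0.00130028,  0.00125654,
       -0.00133072]), 'joint_torque': array([ 2.10906932e-03, -3.40641940e+01, -3.02793574e+01,  7.19145848e-02,
        3.04397300e-02, -1.18490002e-04]), 'tool_pos': array([0.22397359, 0.50187403, 0.2045683 ]), 'ee_rot': array([-3.13988822e+00, -1.62655359e-04,  2.72174533e+00]), 'wrist_force': array([ 0.19577606, -0.09718592,  0.14386328]), 'wrist_torque': array([-0.06509951,  0.04717224,  0.00027608]), 'finger_force': 0.0, 'width': 0.09383593413001903}
```

View pics/all.png

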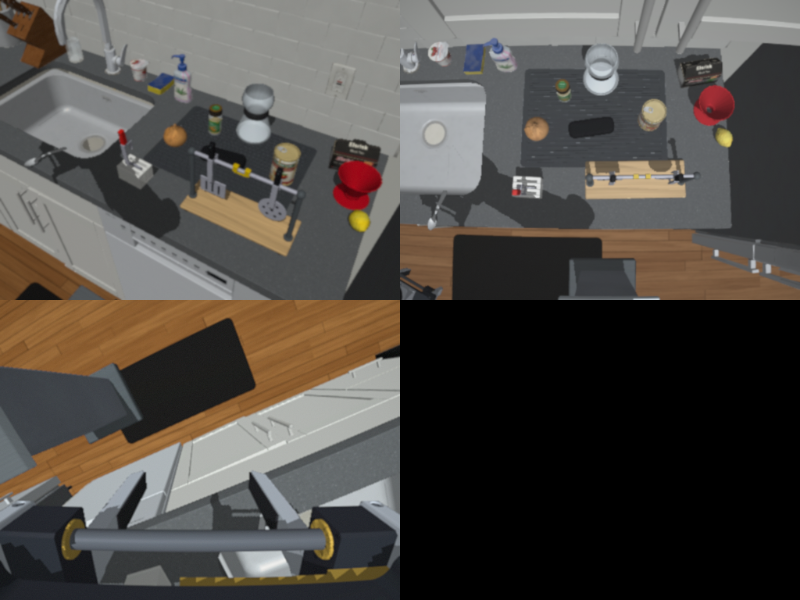

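The scene view shows the turner at about (160,180) and the rack at about (314,230). The top view shows the stand at (163,239) and the rack at (303,228). I'll enlarge these areas next.

```bash
python3 - <<'E'
from h import *
sc=cv2.imread('pics/scene0.png');tp=cv2.imread('pics/top0.png')
def crop(im,x,y,w,h,f):
    c=cv2.resize(im[y:y+h,x:x+w],None,fx=f,fy=f,interpolation=cv2.INTER_CUBIC)
    for i in range(0,w,10):
        L=6 if (x+i)%50 else 16
        cv2.line(c,(i*f,0),(i*f,L),(0,255,255),1)
    for i in range(0,h,10):
        L=6 if (y+i)%50 else 16
        cv2.line(c,(0,i*f),(L,i*f),(0,255,255),1)
    return c
a=crop(sc,130,150,80,100,6)  # 480x600
b=crop(tp,130,210,64,60,5)   # 320x300
c=np.zeros((600,800,3),np.uint8); c[:,:480]=a; c[:300,480:]=b
cv2.imwrite('pics/c1.png',c)
a=crop(sc,230,180,160,75,5); b=crop(tp,230,200,160,45,5)
cv2.imwrite('pics/c2.png',np.vstack([a,b]))
E
```

```text
(no output)
```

View pics/c1.png

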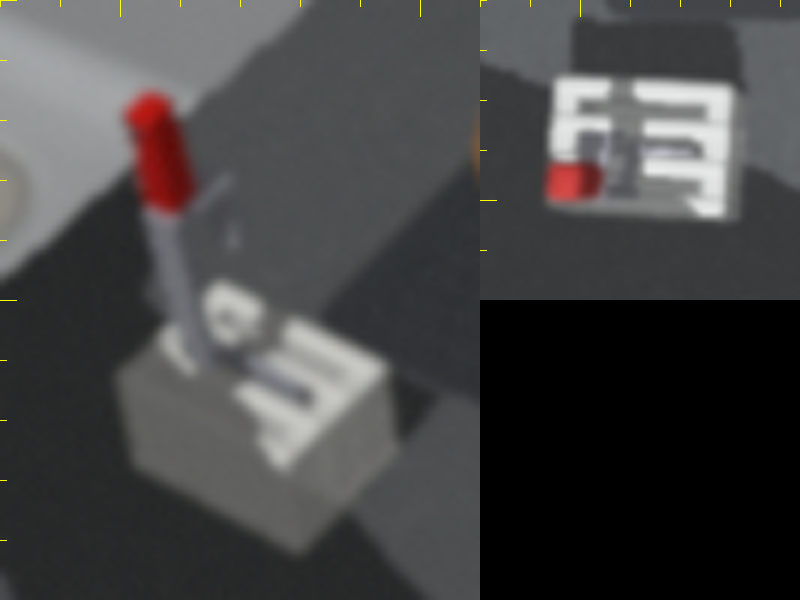

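View pics/c2.png

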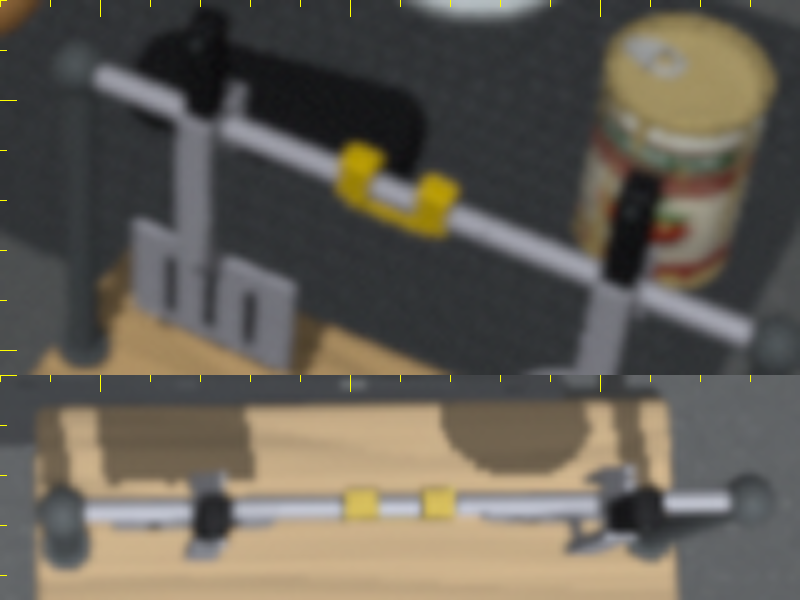

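Crop c1: grip top centre at (149,109) in crop pixels, lower grip corners (150,205), (172,215), (193,200), hook tip (233,246). Crop c2: yellow block tops in the scene view at (363,157) and (440,190), and in the top view at (361,128) and (438,127). The groove lies between them. Now I'll fit the poses.

```bash
cat > fit.py <<'E'
from h import *
from scipy.optimize import least_squares
S=load('scene0');T=load('top0')
def px(x,y,f,ox,oy): return np.array([(x+.5)/f-.5+ox,(y+.5)/f-.5+oy])
s1=lambda x,y:px(x,y,6,130,150); t1=lambda x,y:px(x-480,y,5,130,210)
s2=lambda x,y:px(x,y,5,230,180); t2=lambda x,y:px(x,y-375,5,230,200)
# stand: corners on z=.054
print('stand top', [onz(T,t1(*p),.054).round(4) for p in [(555,76),(736,84),(548,201)]])
print('stand sc', [onz(S,s1(*p),.054).round(4) for p in [(116,374),(218,281),(389,367),(283,472)]])
pts=[(S,s1(149,109),(-8,0,58)),(S,s1(150,206),(-16,7,8)),(S,s1(172,216),(-16,-7,8)),(S,s1(194,202),(0,-7,8)),(S,s1(233,248),(12,0,-30)),(S,s1(230,178),(14,0,5))]
# red mask top bbox
h=cv2.cvtColor(T['pixels'],cv2.COLOR_RGB2HSV); 
def red(I):
    p=I['pixels'].astype(float); return np.clip((p[...,0]-p[...,1]-p[...,2]*.3-15)/60,0,1)
m=red(T)[235:260,130:170]; ys,xs=np.nonzero(m>.5); print('redtop',xs.min()+130,xs.max()+130,ys.min()+235,ys.max()+235)
box=np.array([[x,y,z] for x in(-16,0) for y in(-7,7) for z in(8,58)])/1e3
def xf(p,X): return Ro.from_euler('xyz',p[3:]).apply(np.atleast_2d(X))+p[:3]
bb=np.array([xs.min()+130-.5,xs.max()+130.5,ys.min()+235-.5,ys.max()+235.5])
def res(p):
    r=[]
    for s,u,X in pts: r+=list(proj(s,xf(p,np.array(X)/1e3))[0]-u)
    q=proj(T,xf(p,box)); r+=list(np.array([q[:,0].min(),q[:,0].max(),q[:,1].min(),q[:,1].max()])-bb)
    r+=[(p[2]-.153)/.01,p[3]/.06,p[4]/.06]
    return r
r=least_squares(res,[.37,.3,.153,0,0,0]);print('turner',r.x.round(4),np.round(r.fun,1))
print('grip',xf(r.x,[-.008,0,.036]).round(4))
# saddle
A=tri((S,s2(363,157)),(T,t2(361,503)));B=tri((S,s2(440,190)),(T,t2(438,502)));print('blocks',A,B)
print('blocks z.207', [onz(T,t2(*p),.207).round(4) for p in [(361,503),(438,502)]],[onz(S,s2(*p),.207).round(4) for p in [(363,157),(440,190)]])
print('rail z.195 top',[onz(T,t2(*p),.197).round(4) for p in [(100,512),(290,509),(550,505),(720,502)]])
print('rail sc',[onz(S,s2(*p),.197).round(4) for p in [(120,82),(310,155),(520,235),(720,320)]])
print('foot',[onz(T,t2(*p),.016).round(4) for p in [(36,407),(668,401)]])
print('grips top', [onz(T,t2(*p),.258).round(4) for p in [(212,516),(650,508)]],[onz(S,s2(*p),.258).round(4) for p in [(210,17),(640,180)]])
E
python3 fit.py
```

```text
stand top [array([0.5257, 0.2986, 0.054 ]), array([0.5229, 0.2105, 0.054 ]), array([0.4656, 0.2996, 0.054 ])]
stand sc [array([0.4635, 0.301 , 0.054 ]), array([0.5246, 0.2993, 0.054 ]), array([0.5208, 0.2123, 0.054 ]), array([0.4559, 0.2143, 0.054 ])]
redtop 143 152 243 249
turner [ 0.4791  0.2587  0.1508  0.038  -0.0627 -0.2128] [ 0.1 -0.6 -1.1  0.  -0.6  1.6  1.5 -0.1 -0.2 -0.7 -1.4 -0.2 -0.7  2.
 -1.6  0.6 -0.2  0.6 -1. ]
grip [[0.4688 0.2595 0.1862]]
blocks (array([ 0.51216735, -0.06154091,  0.20776612]), [np.float64(0.00023495609567337044), np.float64(0.00023495609567329473)]) (array([ 0.51282944, -0.09368218,  0.20647125]), [np.float64(0.00019366244048104613), np.float64(0.00019366244048101412)])
blocks z.207 [array([ 0.5121, -0.0614,  0.207 ]), array([ 0.5127, -0.0934,  0.207 ])] [array([ 0.513 , -0.0614,  0.207 ]), array([ 0.5125, -0.094 ,  0.207 ])]
rail z.195 top [array([0.5088, 0.0462, 0.197 ]), array([ 0.5105, -0.0329,  0.197 ]), array([ 0.5126, -0.1423,  0.197 ]), array([ 0.514 , -0.2152,  0.197 ])]
rail sc [array([0.5093, 0.0441, 0.197 ]), array([ 0.5124, -0.0397,  0.197 ]), array([ 0.5159, -0.1264,  0.197 ]), array([ 0.5151, -0.2055,  0.197 ])]
foot [array([0.579 , 0.0776, 0.016 ]), array([ 0.5841, -0.2407,  0.016 ])]
grips top [array([0.5014, 0.0029, 0.258 ]), array([ 0.5052, -0.1698,  0.258 ])] [array([0.5028, 0.0012, 0.258 ]), array([ 0.507 , -0.1679,  0.258 ])]
```

```bash
cat > plan.py <<'E'
from h import *
def cur():
    o=readout.get_obs(); return np.array(o['tool_pos']),Ro.from_euler('xyz',o['ee_rot']),o
def plan(stages,grip,p=None,R=None):
    """stages: list of (pos, rpy, nrows); prints rows"""
    if p is None: p,R,_=cur()
    for pos,rpy,n in stages:
        p0,R0=p,R; Rt=Ro.from_euler('xyz',rpy); dv=(R0.inv()*Rt).as_rotvec(); out=[]
        for k in range(1,n+1):
            pk=p0+(np.array(pos)-p0)*k/n; Rk=R0*Ro.from_rotvec(dv*k/n)
            d=np.round(R.inv().apply(pk-p)/.2,3); w=np.round((R.inv()*Rk).as_rotvec()/np.radians(120),3)
            p=p+R.apply(d*.2); R=R*Ro.from_rotvec(w*np.radians(120))
            out.append(' '.join('%g'%v for v in [*(d+0.),*(w+0.),grip]))
        print('; '.join(out)); print('->',p.round(4),R.as_euler('xyz').round(4))
E
cat >> fit.py <<'E'
print('----')
y=-.03
r=least_squares(lambda p: list(res(p))+[(p[5]-y)/.01],r.x);print('turner',r.x.round(4),np.round(r.fun,1));print('grip',xf(r.x,[-.008,0,.036]).round(4))
for z in (.1,.2): print(xf(r.x,[0,0,z-.15]))
E
python3 fit.py | sed -n '/----/,$p'; python3 - <<'E'
from plan import *
plan([([.26,.47,.31],[np.pi,0,2.80],4),([.455,.262,.30],[np.pi,0,3.11],8)],1)
E
```

```text
----
turner [ 0.4787  0.2588  0.1509 -0.0085 -0.0585 -0.0322] [-0.1 -0.7 -0.8  1.   0.5  1.7  1.7 -0.5 -0.8 -0.7 -2.4 -0.7 -0.4  1.8
 -1.1  0.  -0.2 -0.1 -1.  -0.2]
grip [[0.4686 0.2595 0.1863]]
[[0.48161931 0.25830949 0.10094866]]
[[0.47579835 0.25934305 0.20077375]]
-0.057 -0.018 -0.132 0 0 -0.009 1; -0.057 -0.02 -0.132 0 0 -0.01 1; -0.057 -0.02 -0.131 -0.001 0 -0.009 1; -0.056 -0.021 -0.132 0 0 -0.009 1
-> [0.26   0.4701 0.31  ] [ 3.1412e+00 -2.0000e-04  2.7992e+00]
-0.158 -0.082 0.006 0 0 -0.019 1; -0.156 -0.087 0.006 0 0 -0.018 1; -0.151 -0.094 0.006 0 0 -0.019 1; -0.148 -0.1 0.007 0 0 -0.018 1; -0.144 -0.105 0.006 0 0 -0.019 1; -0.14 -0.11 0.006 0 0 -0.018 1; -0.135 -0.116 0.006 0 0 -0.019 1; -0.131 -0.122 0.006 0 0 -0.018 1
-> [0.4551 0.2619 0.3001] [ 3.1411e+00 -1.0000e-04  3.1092e+00]
```

>>> {"name": "carry_out", "arguments": {"motion": "-0.057 -0.02 -0.132 0 0 -0.009 1; -0.057 -0.02 -0.132 0 0 -0.01 1; -0.057 -0.02 -0.131 0 0 -0.009 1; -0.056 -0.02 -0.132 0 0 -0.009 1; -0.158 -0.082 0.006 0 0 -0.019 1; -0.156 -0.087 0.006 0 0 -0.018 1; -0.151 -0.094 0.006 0 0 -0.019 1; -0.148 -0.1 0.007 0 0 -0.018 1; -0.144 -0.105 0.006 0 0 -0.019 1; -0.14 -0.11 0.006 0 0 -0.018 1; -0.135 -0.116 0.006 0 0 -0.019 1; -0.131 -0.122 0.006 0 0 -0.018 1"}}

```text
time: 1.65
tool_pos: [0.4557, 0.261, 0.3006]
ee_rot: [-3.141, -0.001, 3.111]
wrist_force: [-0.1, 0.7, 0.1]
width: 0.094
finger_force: 0.0
```

```bash
python3 - <<'E'
from h import *
w=snap('wrist','w1');print(readout.get_obs()['tool_pos'],readout.get_obs()['ee_rot'])
for X in [(.4686,.2595,.1863),(.4663,.2598,.2083),(.4787,.2588,.151)]: print(proj(w,X).round(1))
i=cv2.imread('pics/w1.png');cv2.imwrite('pics/w1b.png',cv2.resize(i,(800,600),interpolation=cv2.INTER_CUBIC))
E
```

```text
[0.4582872  0.25786526 0.29988665] [-3.13805139e+00  7.97743399e-04  3.10672369e+00]
[[252.3 199. ]]
[[252.5 203.1]]
[[252.  198.3]]
```

View pics/w1b.png

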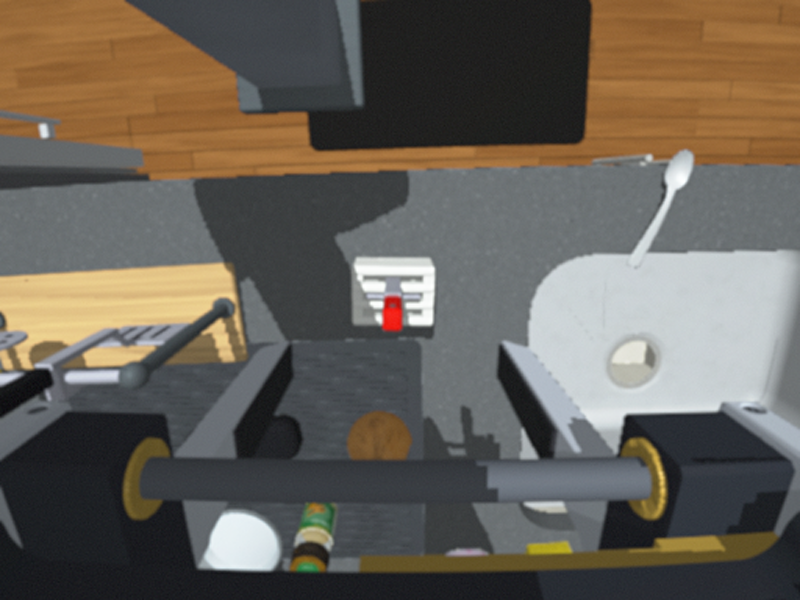

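The wrist picture shows the red grip's top face at about (250,206) in native pixels, against a prediction of (252,203). The arm was still settling, so I'll refit from a settled picture.

```bash
cat >> fit.py <<'E'
print('====')
import os
W=load('w2') if os.path.exists('pics/w2.pkl') else snap('wrist','w2')
print(readout.get_obs()['tool_pos'])
def bbx(I,x0,x1,y0,y1):
    p=I['pixels'].astype(float); m=(p[...,0]>1.8*p[...,1])&(p[...,0]>1.8*p[...,2])&(p[...,0]>70); m=m[y0:y1,x0:x1]
    ys,xs=np.nonzero(m); return np.array([xs.min()+x0-.5,xs.max()+x0+.5,ys.min()+y0-.5,ys.max()+y0+.5])
bw=bbx(W,230,275,170,225);print(bw)
def res2(p):
    q=proj(W,xf(p,box)); a=np.array([q[:,0].min(),q[:,0].max(),q[:,1].min(),q[:,1].max()])-bw
    return list(res(p))+[(p[5]+.03)/.02]+list(2*a)
r=least_squares(res2,r.x);print('turner',r.x.round(4),np.round(r.fun,1));print('grip',xf(r.x,[-.008,0,.036]).round(4))
E
python3 fit.py | sed -n '/====/,$p'
```

```text
====
[0.45673468 0.25961129 0.29992794]
[247.5 260.5 186.5 209.5]
turner [ 0.48    0.259   0.1508  0.0218 -0.0695 -0.0307] [ 0.7 -0.6 -0.4  0.7  1.   1.5  2.1 -0.8 -0.7 -1.4 -2.1 -1.   0.4  1.9
 -1.4 -0.3 -0.2  0.4 -1.2 -0.  -0.2  0.7 -1.3  0.3]
grip [[0.4695 0.2585 0.1862]]
```

```bash
python3 - <<'E'
from plan import *
Rt=Ro.from_euler('xyz',[.012,-.065,-.03]); O=np.array([.4797,.259,.151])
R=Rt*Ro.from_euler('y',np.pi); e=R.as_euler('xyz'); g=O+Rt.apply([-.008,0,.021])
print(g,e)
plan([(g+Rt.apply([0,0,.06]),e,4),(g,e,6)],1)
E
```

```text
[0.4703496  0.25902849 0.17143451] [3.12959265 0.065      3.11159265]
-0.012 -0.001 0.086 -0.002 -0.008 -0.001 1; -0.011 -0.001 0.086 -0.001 -0.008 -0.001 1; -0.009 -0.002 0.086 -0.002 -0.008 0 1; -0.008 -0.001 0.086 -0.002 -0.008 -0.001 1
-> [0.4664 0.2585 0.2313] [3.1288 0.066  3.1109]
0 0 0.05 0 0 0 1; 0 0 0.05 0 0 0 1; 0 0 0.05 0 0 0 1; 0 0 0.05 0 0 0 1; 0 -0.001 0.05 0 0 0 1; 0 0 0.05 0 0 0 1
-> [0.4703 0.259  0.1715] [3.1288 0.066  3.1109]
```

>>> {"name": "carry_out", "arguments": {"motion": "-0.012 -0.001 0.086 -0.002 -0.008 -0.001 1; -0.011 -0.001 0.086 -0.001 -0.008 -0.001 1; -0.009 -0.002 0.086 -0.002 -0.008 0 1; -0.008 -0.001 0.086 -0.002 -0.008 -0.001 1; 0 0 0.05 0 0 0 1; 0 0 0.05 0 0 0 1; 0 0 0.05 0 0 0 1; 0 0 0.05 0 0 0 1; 0 -0.001 0.05 0 0 0 1; 0 0 0.05 0 0 0 1; 0 0 0 0 0 0 1; 0 0 0 0 0 0 1"}}

```text
time: 3.25
tool_pos: [0.469, 0.2617, 0.1729]
ee_rot: [3.127, 0.068, 3.115]
wrist_force: [0.1, -0.7, -0.4]
width: 0.0941
finger_force: 0.0
```

```bash
python3 - <<'E'
from h import *
o=readout.get_obs();print(o['tool_pos'],o['ee_rot'],o['wrist_force'])
s=snap('scene','s3');w=snap('wrist','w3')
a=cv2.imread('pics/s3.png')[130:250,110:240]; b=cv2.imread('pics/w3.png')
c=np.zeros((480,800,3),np.uint8); c[:,:400]=cv2.resize(a,(400,480),interpolation=cv2.INTER_CUBIC); c[:300,400:]=cv2.resize(b,(400,300))
c[300:,400:]=cv2.resize(b[150:310,156:356],(400,180))
cv2.imwrite('pics/c3.png',c)
E
```

```text
[0.46903068 0.26170333 0.17293945] [3.12680048 0.06757106 3.11500398] [ 0.10551994 -0.68543305 -0.43216391]
```

View pics/c3.png

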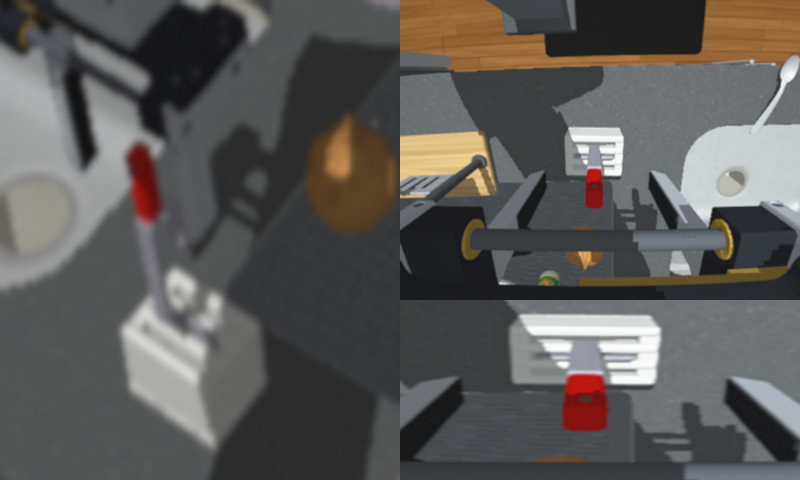

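The wrist view shows the grip centred between the fingers to within about 2 mm, slightly towards −y. I'll make that small shift and close.

>>> {"name": "carry_out", "arguments": {"motion": "0 -0.008 0 0 0 0 0.5; 0 0 0 0 0 0 0; 0 0 0 0 0 0 0; 0 0 0 0 0 0 0; 0 0 0 0 0 0 0; 0 0 0 0 0 0 0; 0 0 0 0 0 0 0; 0 0 0 0 0 0 0"}}

```text
time: 4.35
tool_pos: [0.4688, 0.2601, 0.1726]
ee_rot: [3.127, 0.067, 3.115]
wrist_force: [-0.2, 0.8, -0.6]
width: 0.0174
finger_force: 0.0
```

>>> {"name": "carry_out", "arguments": {"motion": "0 0 0 0 0 0 0; 0 0 0 0 0 0 0; 0 0 0 0 0 0 0; 0 0 0 0 0 0 0"}}

```text
time: 4.85
tool_pos: [0.4689, 0.2597, 0.1726]
ee_rot: [3.128, 0.067, 3.115]
wrist_force: [1.0, -0.8, 0.4]
width: 0.0138
finger_force: 30.0
```

>>> {"name": "carry_out", "arguments": {"motion": "0 0 -0.03 0 0 0 0; 0 0 -0.05 0 0 0 0; 0 0 -0.06 0 0 0 0; 0 0 -0.06 0 0 0 0; 0 0 -0.06 0 0 0 0; 0 0 -0.06 0 0 0 0; 0 0 -0.06 0 0 0 0; 0 0 -0.06 0 0 0 0; 0 0 -0.06 0 0 0 0; 0 0 0 0 0 0 0; 0 0 0 0 0 0 0"}}

```text
time: 6.22
tool_pos: [0.4619, 0.2587, 0.272]
ee_rot: [3.127, 0.066, 3.115]
wrist_force: [-0.0, -0.3, -1.5]
width: 0.0138
finger_force: 30.0
```

```bash
python3 - <<'E'
from plan import *
p,R,o=cur(); print(p,o['ee_rot'],o['wrist_force'],o['width'])
# tool vertical, rack yaw .018 -> tool yaw pi+.018 ; turner origin offset from TCP: x+.008, z-.021
e=[np.pi,0,np.pi+.018]
# origin target A: (.435,.1,.25), then (.435,-.0775,.25)
off=np.array([-.008,0,.021])
plan([(np.array([.43,.2,.252])+off,e,4),(np.array([.43,-.0775,.252])+off,e,8)],0)
E
```

```text
[0.46192853 0.25870887 0.27195085] [3.12734691 0.06636453 3.11510474] [-0.01318319 -0.29621863 -1.53896665] 0.013799077696938567
0.048 -0.075 -0.006 0.002 0.008 -0.005 0; 0.048 -0.074 -0.004 0.001 0.008 -0.006 0; 0.05 -0.073 -0.003 0.002 0.008 -0.005 0; 0.05 -0.073 -0.003 0.001 0.008 -0.005 0
-> [0.4221 0.2001 0.2731] [ 3.1414e+00 -4.0000e-04 -3.1236e+00]
0.003 -0.173 0 0 0 0 0; 0.003 -0.174 0 0 0 0 0; 0.003 -0.173 0 0 0 0 0; 0.004 -0.174 0 0 0 0 0; 0.003 -0.173 0 0 0 0 0; 0.003 -0.174 0 0 0 0 0; 0.003 -0.173 0 0 0 0 0; 0.003 -0.174 0 0 0 0 0
-> [ 0.4221 -0.0776  0.273 ] [ 3.1414e+00 -4.0000e-04 -3.1236e+00]
```

>>> {"name": "carry_out", "arguments": {"motion": "0.048 -0.075 -0.006 0.002 0.008 -0.005 0; 0.048 -0.074 -0.004 0.001 0.008 -0.006 0; 0.05 -0.073 -0.003 0.002 0.008 -0.005 0; 0.05 -0.073 -0.003 0.001 0.008 -0.005 0; 0.002 -0.1 0 0 0 0 0; 0.002 -0.116 0 0 0 0 0; 0.002 -0.116 0 0 0 0 0; 0.002 -0.116 0 0 0 0 0; 0.002 -0.116 0 0 0 0 0; 0.002 -0.116 0 0 0 0 0; 0.002 -0.116 0 0 0 0 0; 0.002 -0.116 0 0 0 0 0"}}

```text
time: 7.72
tool_pos: [0.4216, 0.0165, 0.2735]
ee_rot: [3.141, 0.0, -3.124]
wrist_force: [0.1, 0.6, -1.3]
width: 0.0137
finger_force: 30.0
```

>>> {"name": "carry_out", "arguments": {"motion": "0.002 -0.116 0 0 0 0 0; 0.002 -0.116 0 0 0 0 0; 0.002 -0.116 0 0 0 0 0; 0.002 -0.116 0 0 0 0 0; 0.002 -0.082 0 0 0 0 0; 0.002 -0.05 0 0 0 0 0; 0 0 0 0 0 0 0; 0 0 0 0 0 0 0; 0 0 0 0 0 0 0"}}

```text
time: 8.85
tool_pos: [0.4221, -0.101, 0.2734]
ee_rot: [3.141, 0.001, -3.123]
wrist_force: [0.4, 0.0, -2.1]
width: 0.0135
finger_force: 30.0
```

```bash
python3 - <<'E'
from h import *
o=readout.get_obs();print(o['tool_pos'],o['ee_rot'],o['wrist_force'],o['width'])
s=snap('scene','s4');t=snap('top','t4');w=snap('wrist','w4')
print(proj(s,[.43,-.0775,.252]),proj(t,[.43,-.0775,.252]))
a=cv2.imread('pics/s4.png')[130:290,220:380]; b=cv2.imread('pics/t4.png')[190:290,230:380]; w=cv2.imread('pics/w4.png')
c=np.zeros((600,800,3),np.uint8); c[:480,:480]=cv2.resize(a,(480,480),interpolation=cv2.INTER_CUBIC)
c[:213,480:]=cv2.resize(b,(320,213)); c[213:453,480:]=cv2.resize(w,(320,240))
cv2.imwrite('pics/c4.png',c)
E
```

```text
[ 0.42209901 -0.10098722  0.27336556] [ 3.14094839e+00  5.37212932e-04 -3.12261339e+00] [ 0.421578    0.01941262 -2.05725941] 0.0134835855269255
[[290.77257072 226.39403798]] [[313.11142106 264.87274187]]
```

View pics/c4.png

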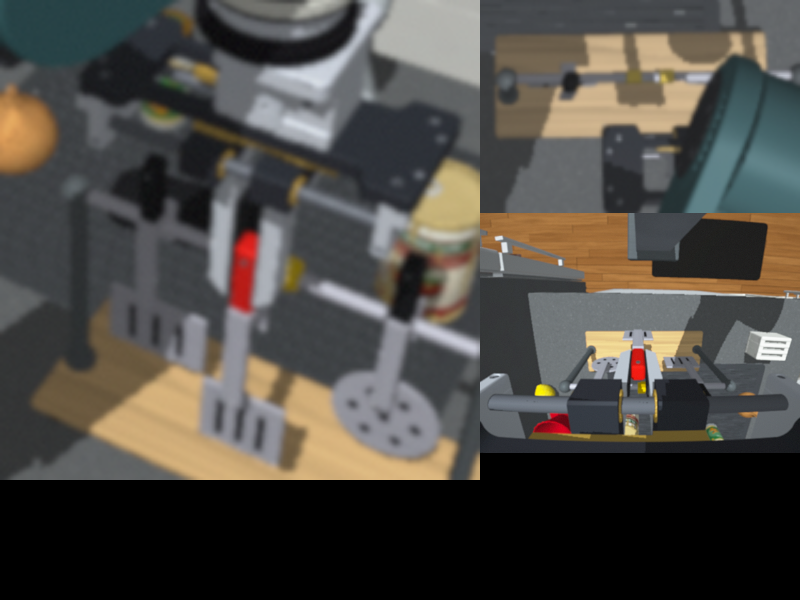

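The turner is upright in hand, with head corners at about (203,433) and (278,465) in the scene crop. I overshot y, at −0.101 instead of −0.0775, so I'll correct that and measure the in-hand pose.

>>> {"name": "carry_out", "arguments": {"motion": "-0.001 0.04 0 0 0 0 0; 0 0.04 0 0 0 0 0; -0.001 0.038 0 0 0 0 0; 0 0 0 0 0 0 0; 0 0 0 0 0 0 0; 0 0 0 0 0 0 0"}}

```text
time: 9.75
tool_pos: [0.422, -0.0781, 0.2733]
ee_rot: [3.141, 0.0, -3.124]
wrist_force: [0.5, 0.3, -1.6]
width: 0.0137
finger_force: 30.0
```

```bash
python3 - <<'E'
from h import *
o=readout.get_obs();p=o['tool_pos'];print(p,o['ee_rot'],o['wrist_force'],o['width'])
s=snap('scene','s5');w=snap('wrist','w5')
O=np.array(p)+[.008,0,-.021]
Rk=Ro.from_euler('z',.018)
for n,I in (('s',s),('w',w)):
  for X in [(6,28,-145),(6,-28,-145),(6,28,-89),(12,0,-30),(-8,0,58),(-16,-7,8)]: print(n,X,proj(I,O+Rk.apply(np.array(X)/1e3)).round(1))
def mk(im,x,y,w,h,f):
    c=cv2.resize(im[y:y+h,x:x+w],None,fx=f,fy=f,interpolation=cv2.INTER_CUBIC)
    for i in range(0,w,10): cv2.line(c,(i*f,0),(i*f,12 if (x+i)%50==0 else 5),(0,255,255),1)
    for i in range(0,h,10): cv2.line(c,(0,i*f),(12 if (y+i)%50==0 else 5,i*f),(0,255,255),1)
    return c
a=mk(cv2.imread('pics/s5.png'),250,190,80,120,5); b=mk(cv2.imread('pics/w5.png'),190,160,130,150,3)
c=np.zeros((600,800,3),np.uint8);c[:,:400]=a;c[:450,400:790]=b
cv2.imwrite('pics/c5.png',c)
E
```

```text
[ 0.42202016 -0.07809845  0.2732894 ] [ 3.14119739e+00  3.82596462e-04 -3.12395857e+00] [ 0.52868777  0.34544625 -1.58179639] 0.013701594046399038
s (6, 28, -145) [[275.5 268.6]]
s (6, -28, -145) [[301.4 280.4]]
s (6, 28, -89) [[276.5 250.5]]
s (12, 0, -30) [[293.2 233.3]]
s (-8, 0, 58) [[290.9 205.7]]
s (-16, -7, 8) [[290.8 230.9]]
w (6, 28, -145) [[274.4 187.9]]
w (6, -28, -145) [[231.8 187.9]]
w (6, 28, -89) [[278.2 201. ]]
w (12, 0, -30) [[253.3 227. ]]
w (-8, 0, 58) [[253.7 255.4]]
w (-16, -7, 8) [[244.1 212.7]]
```

View pics/c5.png

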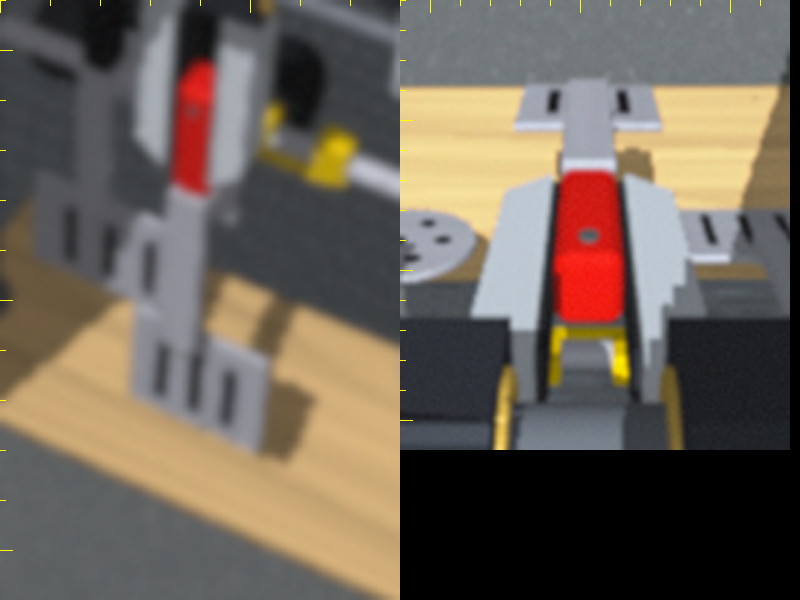

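The in-hand pose matches the prediction to about 1 px. In the wrist view the yellow blocks at crop (555,355) and (622,355) straddle the grip, which is centred at x≈589. I'll check the numbers, then plan the forward move.

```bash
python3 - <<'E'
from plan import *
w=load('w5')
f=lambda x,y:((x-400+.5)/3-.5+190,(y+.5)/3-.5+160)
print('pred block', [proj(w,X).round(1) for X in [(.512,-.0615,.207),(.5125,-.0935,.207)]])
print('inner edges',[onz(w,f(*p),.207).round(4) for p in [(566,365),(612,365)]])
print('outer edges',[onz(w,f(*p),.207).round(4) for p in [(549,365),(630,365)]])
print('grip y', [onz(w,f(*p),.310).round(4) for p in [(556,285),(624,285)]])
p,R,o=cur();e=[np.pi,0,np.pi+.018]
off=np.array([-.008,0,.021])
plan([(np.array([.5125,-.0775,.249])+off,e,9)],0)
E
```

```text
pred block [array([[267.7, 283.2]]), array([[237.1, 283.2]])]
inner edges [array([ 0.5101, -0.0852,  0.207 ]), array([ 0.5098, -0.0692,  0.207 ])]
outer edges [array([ 0.5102, -0.0911,  0.207 ]), array([ 0.5097, -0.063 ,  0.207 ])]
grip y [array([ 0.4218, -0.0853,  0.31  ]), array([ 0.4216, -0.0721,  0.31  ])]
-0.046 0 0.002 0 0 0 0; -0.046 -0.001 0.002 0 0 0 0; -0.045 0 0.001 0 0 0 0; -0.046 -0.001 0.002 0 0 0 0; -0.046 0 0.002 0 0 0 0; -0.046 -0.001 0.002 0 0 0 0; -0.046 0 0.002 0 0 0 0; -0.046 -0.001 0.002 0 0 0 0; -0.045 0 0.001 0 0 0 0
-> [ 0.5044 -0.0775  0.2701] [ 3.1411e+00  3.0000e-04 -3.1240e+00]
```

>>> {"name": "carry_out", "arguments": {"motion": "-0.045 0 0.002 0 0 0 0; -0.046 0 0.002 0 0 0 0; -0.046 0 0.001 0 0 0 0; -0.046 0 0.002 0 0 0 0; -0.046 0 0.002 0 0 0 0; -0.046 0 0.002 0 0 0 0; -0.046 0 0.002 0 0 0 0; -0.046 0 0.002 0 0 0 0; -0.045 0 0.001 0 0 0 0; 0 0 0 0 0 0 0; 0 0 0 0 0 0 0; 0 0 0 0 0 0 0"}}

```text
time: 11.35
tool_pos: [0.5042, -0.0765, 0.2703]
ee_rot: [3.141, 0.001, -3.124]
wrist_force: [0.5, -0.4, -0.8]
width: 0.0135
finger_force: 30.0
```

```bash
python3 - <<'E'
from h import *
o=readout.get_obs();p=o['tool_pos'];print(p,o['ee_rot'],o['wrist_force'],o['width'])
s=snap('scene','s6');w=snap('wrist','w6')
def mk(im,x,y,w,h,f):
    c=cv2.resize(im[y:y+h,x:x+w],None,fx=f,fy=f,interpolation=cv2.INTER_CUBIC)
    for i in range(0,w,10): cv2.line(c,(i*f,0),(i*f,12 if (x+i)%50==0 else 5),(0,255,255),1)
    for i in range(0,h,10): cv2.line(c,(0,i*f),(12 if (y+i)%50==0 else 5,i*f),(0,255,255),1)
    return c
a=mk(cv2.imread('pics/s6.png'),270,150,80,120,5); b=mk(cv2.imread('pics/w6.png'),190,160,130,150,3)
c=np.zeros((600,800,3),np.uint8);c[:,:400]=a;c[:450,400:790]=b
cv2.imwrite('pics/c6.png',c)
E
```

```text
[ 0.50419116 -0.07648779  0.27029168] [ 3.14124134e+00  5.21993260e-04 -3.12371938e+00] [ 0.50597188 -0.35613946 -0.81420908] 0.013548337567138002
```

View pics/c6.png

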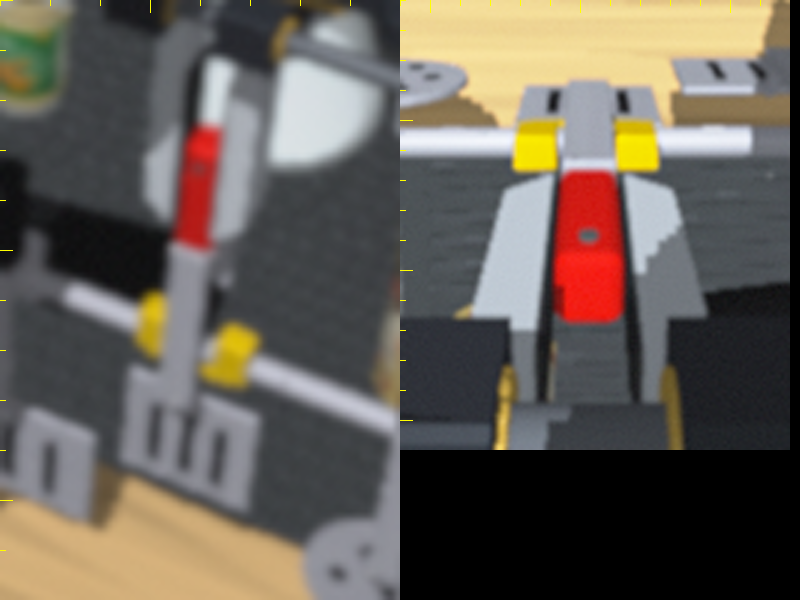

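Wrist view: the blocks span crop x 513–560 and 616–659 and the strip 563–614, so the turner sits within about 1 mm of the groove centre. I'll check this numerically.

```bash
python3 - <<'E'
from plan import *
w=load('w6')
f=lambda x,y:((x-400+.5)/3-.5+190,(y+.5)/3-.5+160)
print('back top edge',[onz(w,f(*p),.207).round(4) for p in [(513,171),(558,171),(616,171),(659,171)]])
print('front top edge',[onz(w,f(*p),.207).round(4) for p in [(518,122),(560,122),(615,122),(654,122)]])
print('grip top', [onz(w,f(*p),.307).round(4) for p in [(556,285),(624,285),(589,250),(589,320)]])
print('rail at z.2 (front/back)',[onz(w,f(*p),.195).round(4) for p in [(460,127),(460,157),(720,127),(720,156)]])
print('head', [onz(w,f(*p),.249-.145).round(4) for p in [(525,86),(657,86)]])
E
```

```text
back top edge [array([ 0.5193, -0.101 ,  0.207 ]), array([ 0.5191, -0.0867,  0.207 ]), array([ 0.5187, -0.0683,  0.207 ]), array([ 0.5185, -0.0547,  0.207 ])]
front top edge [array([ 0.503 , -0.0993,  0.207 ]), array([ 0.5027, -0.0862,  0.207 ]), array([ 0.5024, -0.0691,  0.207 ]), array([ 0.5022, -0.0569,  0.207 ])]
grip top [array([ 0.504 , -0.0836,  0.307 ]), array([ 0.5038, -0.0704,  0.307 ]), array([ 0.4964, -0.0774,  0.307 ]), array([ 0.5117, -0.0771,  0.307 ])]
rail at z.2 (front/back) [array([ 0.5089, -0.1194,  0.195 ]), array([ 0.5194, -0.1197,  0.195 ]), array([ 0.5074, -0.0341,  0.195 ]), array([ 0.5175, -0.0335,  0.195 ])]
head [array([ 0.5195, -0.1049,  0.104 ]), array([ 0.5184, -0.047 ,  0.104 ])]
```

>>> {"name": "carry_out", "arguments": {"motion": "-0.003 -0.003 0.01 0 0 0 0; 0 0 0.02 0 0 0 0; 0 0 0.025 0 0 0 0; 0 0 0.025 0 0 0 0; 0 0 0.025 0 0 0 0; 0 0 0.025 0 0 0 0; 0 0 0.025 0 0 0 0; 0 0 0.015 0 0 0 0; 0 0 0.01 0 0 0 0; 0 0 0 0 0 0 0; 0 0 0 0 0 0 0"}}

```text
time: 12.82
tool_pos: [0.5051, -0.0771, 0.2344]
ee_rot: [3.141, 0.001, -3.124]
wrist_force: [0.2, -0.4, -1.4]
width: 0.0138
finger_force: 30.0
```

>>> {"name": "carry_out", "arguments": {"motion": "0 0 0.01 0 0 0 0; 0 0 0.01 0 0 0 0; 0 0 0 0 0 0 0"}}

```text
time: 13.2
tool_pos: [0.5049, -0.077, 0.2298]
ee_rot: [3.141, -0.0, -3.124]
wrist_force: [0.7, 0.8, -1.4]
width: 0.0135
finger_force: 30.0
```

>>> {"name": "carry_out", "arguments": {"motion": "0 0 0.005 0 0 0 0; 0 0 0.005 0 0 0 0; 0 0 0 0 0 0 0"}}

```text
time: 13.58
tool_pos: [0.505, -0.077, 0.228]
ee_rot: [3.141, 0.0, -3.124]
wrist_force: [0.4, -0.8, -1.2]
width: 0.0141
finger_force: 30.0
```

>>> {"name": "carry_out", "arguments": {"motion": "0 0 0.005 0 0 0 0; 0 0 0.005 0 0 0 0; 0 0 0 0 0 0 0"}}

```text
time: 13.95
tool_pos: [0.505, -0.077, 0.226]
ee_rot: [3.141, 0.0, -3.124]
wrist_force: [-0.0, 0.0, -1.0]
width: 0.0136
finger_force: 30.0
```

>>> {"name": "carry_out", "arguments": {"motion": "0 0 0.005 0 0 0 0; 0 0 0.005 0 0 0 0; 0 0 0 0 0 0 0"}}

```text
time: 14.32
tool_pos: [0.5049, -0.077, 0.224]
ee_rot: [3.141, 0.0, -3.124]
wrist_force: [-0.6, 1.0, -1.6]
width: 0.0138
finger_force: 30.0
```

>>> {"name": "carry_out", "arguments": {"motion": "0 0 0.005 0 0 0 0; 0 0 0 0 0 0 0"}}

```text
time: 14.58
tool_pos: [0.505, -0.077, 0.223]
ee_rot: [3.141, 0.0, -3.124]
wrist_force: [0.4, 0.9, -0.6]
width: 0.0138
finger_force: 30.0
```

>>> {"name": "carry_out", "arguments": {"motion": "0 0 0.005 0 0 0 0; 0 0 0 0 0 0 0"}}

```text
time: 14.82
tool_pos: [0.505, -0.077, 0.222]
ee_rot: [3.141, 0.0, -3.124]
wrist_force: [0.5, -0.4, -0.7]
width: 0.0138
finger_force: 30.0
```

>>> {"name": "carry_out", "arguments": {"motion": "0 0 0.005 0 0 0 0; 0 0 0 0 0 0 0"}}

```text
time: 15.08
tool_pos: [0.505, -0.077, 0.221]
ee_rot: [3.141, 0.0, -3.124]
wrist_force: [0.2, -0.2, -1.9]
width: 0.0138
finger_force: 30.0
```

>>> {"name": "carry_out", "arguments": {"motion": "0 0 0.004 0 0 0 0; 0 0 0 0 0 0 0"}}

```text
time: 15.32
tool_pos: [0.5051, -0.077, 0.2207]
ee_rot: [3.141, 0.001, -3.124]
wrist_force: [-0.9, 0.5, -0.8]
width: 0.014
finger_force: 30.0
```

>>> {"name": "carry_out", "arguments": {"motion": "0 0 0.004 0 0 0 0; 0 0 0 0 0 0 0"}}

```text
time: 15.58
tool_pos: [0.5051, -0.0771, 0.2205]
ee_rot: [3.141, 0.001, -3.124]
wrist_force: [-2.8, 1.1, 4.5]
width: 0.014
finger_force: 30.0
```

>>> {"name": "carry_out", "arguments": {"motion": "0 0 -0.003 0 0 0 0; 0 0 0 0 0 0 0; 0 0 0 0 0 0 0.2; 0 0 0 0 0 0 0.25; 0 0 0 0 0 0 0.3; 0 0 0 0 0 0 0.35; 0 0 0 0 0 0 0.35; 0 0 0 0 0 0 0.35; 0 0 0 0 0 0 0.35"}}

```text
time: 16.7
tool_pos: [0.505, -0.077, 0.2201]
ee_rot: [3.141, 0.0, -3.124]
wrist_force: [0.6, 0.3, -0.0]
width: 0.0327
finger_force: 0.0
```

```bash
python3 - <<'E'
from h import *
o=readout.get_obs();p=o['tool_pos'];print(p,o['wrist_force'],o['width'])
snap('scene','s7');snap('wrist','w7')
a=cv2.resize(cv2.imread('pics/s7.png')[160:280,270:350],None,fx=5,fy=5,interpolation=cv2.INTER_CUBIC); b=cv2.resize(cv2.imread('pics/w7.png')[160:310,190:320],None,fx=3,fy=3,interpolation=cv2.INTER_CUBIC)
c=np.zeros((600,800,3),np.uint8);c[:,:400]=a;c[:450,400:790]=b
cv2.imwrite('pics/c7.png',c)
E
```

```text
[ 0.50503106 -0.07702036  0.22014946] [ 0.57894071  0.31246323 -0.03343735] 0.032735587761212215
```

View pics/c7.png

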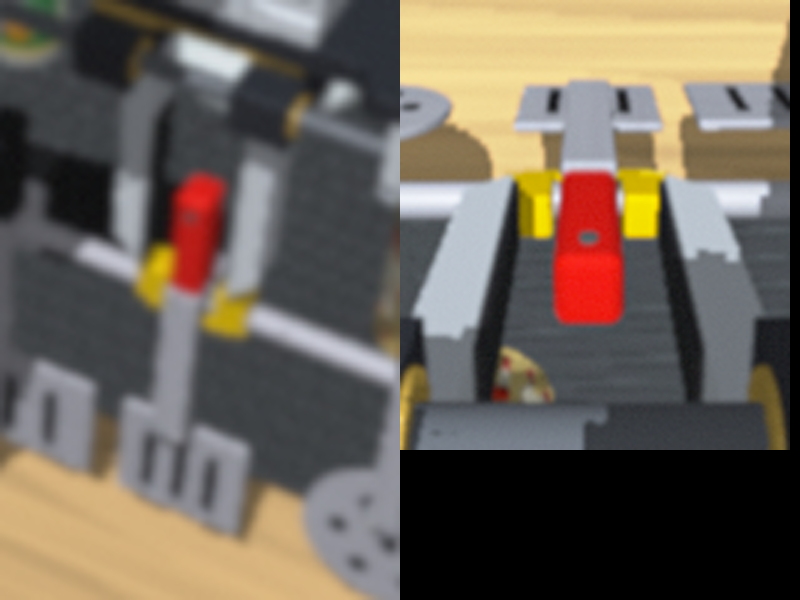

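The turner hangs free in the groove: in the wrist view its grip sits at crop x≈589, between the yellow blocks at 520–555 and 622–660. The fingers are clear on both sides, so I'll retreat straight up and then back.

>>> {"name": "carry_out", "arguments": {"motion": "0 0 -0.02 0 0 0 0.35; 0 0 -0.05 0 0 0 0.35; 0 0 -0.1 0 0 0 0.35; 0 0 -0.1 0 0 0 0.35; 0 0 -0.1 0 0 0 0.35; 0 0 -0.1 0 0 0 0.35; 0.1 0 -0.05 0 0 0 0.35; 0.15 0 0 0 0 0 0.35; 0.15 0 0 0 0 0 0.35; 0.15 0 0 0 0 0 0.35; 0 0 0 0 0 0 0.35; 0 0 0 0 0 0 0.35"}}

```text
time: 18.3
tool_pos: [0.3956, -0.0791, 0.3246]
ee_rot: [3.141, 0.002, -3.124]
wrist_force: [0.9, -0.0, -0.5]
width: 0.0327
finger_force: 0.0
```

```bash
python3 - <<'E'
from h import *
o=readout.get_obs();print(o['time'],o['tool_pos'],o['wrist_force'])
snap('scene','s8')
a=cv2.resize(cv2.imread('pics/s8.png')[130:280,210:410],(800,600),interpolation=cv2.INTER_CUBIC)
cv2.imwrite('pics/c8.png',a)
E
```

```text
18.3 [ 0.39562769 -0.07913678  0.324617  ] [ 0.88986748 -0.03204738 -0.51157027]
```

View pics/c8.png

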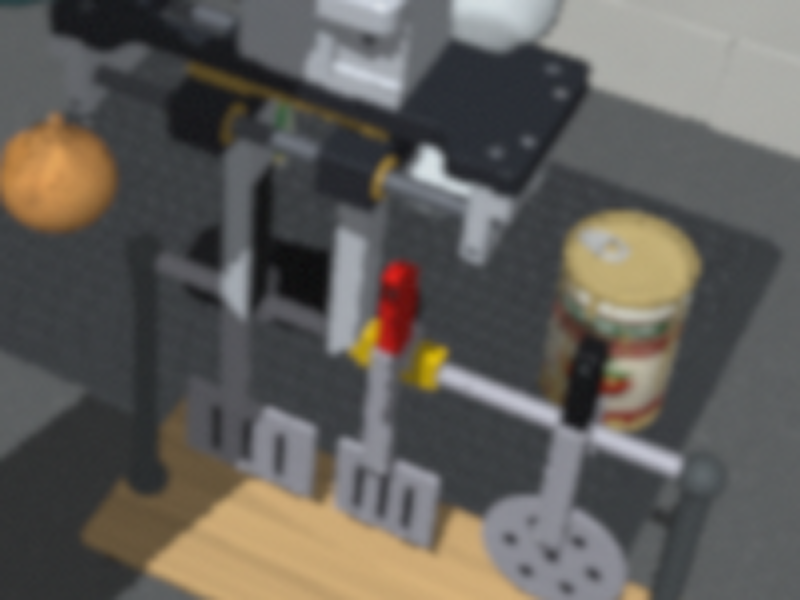

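The red turner hangs between the blocks at about (395,340). Both neighbours, the tin and the onion are in place, and the gripper is clear.

```bash
python3 -c "
from bench import robot
print(robot.close_job())"
```

```text
the job is handed in; nothing more can be done
None
```

The red turner hangs on the rail in the saddle's groove, hook tip on the far side; the last picture showed the neighbours, tin and onion where they were, the case was partly hidden by the gripper, and the job was handed in at about 18 s.

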